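Hang the basket on the hall stand, set its leg to the mark and clamp it

TASK

Hang the little basket by its handle on the hook of the tripod stand and let go of it. Then take the stand's sprung sliding leg in one light grip together with its open red cam lever (one finger on the grey thumb plate, the other on the lever), slide the leg down until its lower rim is level with the blue band, and only there squeeze the lever fully shut. Finish while still holding: keep leg and shut lever gripped with the rim at the band and the basket hanging free, and leave the other things on the table where they are.

Things in the scene. Friction and masses are not known exactly. Their poses are not given: they have to be found in the camera images.
- handle_mid (a point): Middle of the straight top of the basket's handle, on its centre line, 135 mm above the basket's underside. The handle is a stiff, dark, round 10 mm bar; its level top is 84 mm long along this point's y; z is up. It is open for 70 mm below, down to the rim. Gripped 28 mm to one side of the middle (fingers closing along x) it leaves the middle free for the hook.
- basket: The loose rattan basket, 100 mm across the rim, 60 mm tall without its handle, about 0.2 kg (0.15 to 0.28); starts upright on the table. Origin at the centre of its underside, z up.
- hook_seat (a point): Where the handle's centre line lies when hung in the hook. The hook is a dark 10 mm steel arm that leaves the leg along -x and ends, 120 mm from the leg's axis, in a 12 mm deep V-shaped dip open upwards. The handle lies across it, along this point's y. x is level and points from hook to leg, y is to the left of that, z up; these are the stand's axes. Moves with the leg.
- hook_tip (a point): Upturned end of the hook, centre of its round 10 mm end: 27 mm further out (-x) than hook_seat and 18 mm higher. To hang the basket, come from beyond this tip, moving towards the leg (+x), so that the hook enters under the handle and over the rim, then lower.
- leg_grip (a point): Where to grip the leg: on its vertical axis, 108 mm above its lower rim, 17 mm below the body's top (20 mm to its cap; nothing stands above). Axes as hook_seat. Gripping is along y, with one finger on the thumb plate (-y) and one on the lever tip (+y).
- leg: The sliding leg with hook, thumb plate and lever: white 28 mm tube, 125 mm long, black clamp head 28 by 30 mm. Origin at its lower rim. Slides only vertically (70 mm) on the post, does not turn. An inner spring holds it at its upper stop at the start; with the basket on, pressing it to the band takes about 2 to 5 N, and let go it rises again.
- stand_base (a point): Middle of the stand's foot on the table, under the post. The stand is fixed and rigid: an 18 mm aluminium post on three white feet that reach 98 mm out (one under the hook) and are under 36 mm high. x, y, z as hook_seat.
- thumb_plate_mid (a point): Centre of the outer face of the grey thumb plate (24 mm wide, 52 mm tall) on the leg's -y side: 19 mm from the leg's axis, 98 mm above its lower rim.
- lever_tip (a point): Centre of the rounded tip (10 mm thick, 20 mm wide) of the red cam lever on the leg's +y side. Hinged below, 52 mm from the tip, it leans outwards when open: 55 to 65 mm over all from thumb plate to lever; shut it is upright, 45 mm over all, the tip centre 21 mm from the leg's axis and 114 mm above the rim.
- lever_pivot (a point): Pivot of the red lever, 62 mm above the leg's rim, 18 mm from its axis. It takes about 10 N at the tip to move the lever, so leg and lever can be gripped lightly without shutting it. The leg does not give sideways: to bring the lever in with the thumb plate still held, the gripper must travel or give some 5 to 10 mm towards the stand's -y as the jaws close firmly.
- lever (a joint): Angle of the cam lever in rad: 0 is fully shut; it starts open at 0.3 to 0.4 and stays where it is left.
- leg_rim (a point): Centre of the lower rim of the sliding leg (bright steel collar, 33 mm across). Moves with the leg.
- mark_mid (a point): Centre of the blue band, 8 mm tall and 23 mm across, on the fixed post below the leg: the length mark. The leg is at the mark when leg_rim is at this height. It starts 25 to 45 mm below the rim.
- tumbler: Bystander: green glass tumbler, 72 mm across, 85 mm tall; origin under its centre.
- key_dish: Bystander: small blue dish with a key in it, 90 mm across, 22 mm tall; origin under its centre.
- candle_jar: Bystander: amber candle jar with wooden lid, 76 mm across, 89 mm tall; origin under its centre.
- candlestick: Bystander: brass candlestick with a white candle, 70 mm across, 140 mm tall; origin under its centre.
- decanter: Bystander: glass decanter with ball stopper, 88 mm across, 197 mm tall, towards the back; origin under its centre.
- bud_vase: Bystander: small white bud vase, 60 mm across, 110 mm tall; origin under its centre.
There are look-alikes about, which are no part of the job. What is shaped like the basket but purple is not meant.

How it is judged:
By the outcome, as a careful person would: the job done as asked, in the order asked, and still so for the second after the job is handed in, while the arm keeps its last pose, push and grip.
It also fails if it takes over 67 s, if anything falls off the work surface, if the arm or the gripper's body presses on something with over 40 N, if the wrist force passes 120 N, or if a joint passes its speed limit or range.

ROBOT

A 6-joint arm with a two-finger parallel gripper is mounted at the origin on the work surface. World frame = base frame: x ahead of the robot, y to its left, z up, the work surface at z = 0. Lengths are in m, angles in rad, forces in N, time in s.
With the tool pointing down it reaches from about 0.35 to 0.975 m from the base axis. Payload 4.9 kg.
Tool frame: the origin (TCP) lies on the mounting face of the last link; the fingertips stand 173 mm ahead of it and the grasp point (between the pads) lies 155 mm ahead of it (tcp_to_grasp is the distance from the TCP to the grasp point, in m); z points along the fingers, y is the line along which they close (so a half turn about z gives the same grasp; the last joint's range is limited). The gripper opens to 85 mm and grips with 20 to 120 N. Pads are 22 mm wide; open, the fingers measure 114 mm over their backs; the gripper's body (76 mm by 85 mm) begins 54 mm behind the grasp point. The pads swing forward as they close: fully open they stand 13 mm farther back than shut.
Start: joints at [1.069, 0.053, 1.613, -0, 1.476, -0.119], TCP at [0.233, 0.58, 0.405] pointing down, gripper open.
Joint ranges: [-3.01, 3.01], [-1.01, 2.22], [0.06, 2.58], [-1.02, 4.17], [0.09, 2.62], [-3.14, 3.14]. Speed limits (rad/s): [2.57, 2.57, 3.14, 3.14, 3.14, 3.14].

INTERFACE

Orientations are given as a rotation vector (axis times angle).
In Python, from station import get_obs, get_image, calibration, finish_job, tcp_to_grasp gives the robot as it stands. The module is installed in compiled form; this text tells all that it offers.
- The arm moves only by the tool arm_command, never from a script. Its argument "plan" is a list that holds one entry, the list of rows, each a list of 6 numbers: the shift along the tool's x, y, z in cm, then the turn, a rotation vector about the tool's x, y, z in rad. A call has 1 to 12 rows; each row is the pose to reach, as a shift and turn from the pose commanded when the call began, along the tool's axes at that moment; what a row does not reach only later rows make up. A row lasts 1/12 s, in which the tool goes at most 41.7 mm and 7.16 degrees, less where a joint would pass 70% of its speed; a pose out of reach is approached as far as the arm can. A call with a gripper value outside its range is refused whole. "gripper" is the closure, from -1 (fully open) to 1 (shut), set as the call begins (left out, the last holds). The fingers move at their own pace and stop on an object; "force" is the grip in N (left out, the last holds). Time passes only in rows, so rows that repeat a pose let the fingers close. It gives the time, the measured TCP pose, the force, the opening and the grip force at its end, in the units of the state.
- get_obs(): the state, without advancing time (a new reading comes with each control period).
- get_image(name): name is "scene" or "side" or "wrist"; returns (picture, depth): 480x640x3 uint8, blue, green, red; 480x640 float32, m along the optical axis (not along the pixel's ray), 0 where there is no reading.
- calibration(name): a dict with "fx", "fy", "cx", "cy" (pixels), "pose" (4x4, takes a point from camera to world coordinates). Camera axes: x right, y up, looking along -z (the intrinsics and any distortion apply to the point x, -y, -z); pixel columns grow to the right and rows downward; lengths in m; the calibration is good to about 2 mm. A picture is of the moment at which its call begins: read the wrist's pose just before it. calibration takes no time and is no camera call; for the wrist camera it gives the pose at the moment of the call.
- finish_job(): hands the job in; it is judged then, once.
The state is a dict: "t": time; "q": joint angles; "dq": joint speeds; "effort": joint torques, N m; "tool_pos": TCP position; "tool_rot": TCP orientation; "contact_force": force on the tool from outside, world axes, zero at the start; "wrist_torque": the same for the moment, N m; "opening": finger opening in m; "grip_force": force on a finger pad.
Only numpy, scipy, OpenCV 4.12 (cv2) and the standard library are available. Lean on these libraries where they do the work, as an engineer would, in place of code of your own. Each camera call takes 0.05 s, during which the arm holds its last target. There are 200 camera calls.

## Working session

There is one attempt and no reset: what is moved stays moved. The work goes in short steps, Python scripts to look and compute and a tool call to move; the robot and the scene stay as the last step left them, time stands still between calls to the robot, and variables do not carry over. Pictures are saved under pics/ and viewed, at most 10 in all, crops included, and the job is handed in when it is done.

Besides the shell and the picture viewer there is one more tool, called after ">>>" as name(argument=value, ...), one argument or row to a line, values as JSON. arm_command: Moves the arm, as the interface text tells. Its arguments: {"type":"object","properties":{"plan":{"type":"array"},"gripper":{"type":"number"},"force":{"type":"number"}},"required":["plan"]}

```bash
mkdir -p pics
cat > h.py <<'E'
import numpy as np, cv2
from scipy.spatial.transform import Rotation as R
from station import get_obs, get_image, calibration, finish_job, tcp_to_grasp
def pts(name, depth, c=None):
    c=c or calibration(name); v,u=np.mgrid[0:480,0:640]
    P=np.stack([(u-c['cx'])/c['fx']*depth, -(v-c['cy'])/c['fy']*depth, -depth],-1)
    T=np.array(c['pose']); return P@T[:3,:3].T+T[:3,3]
def ray(name,u,v):
    c=calibration(name);T=np.array(c['pose']); d=T[:3,:3]@np.array([(u-c['cx'])/c['fx'],-(v-c['cy'])/c['fy'],-1]); return T[:3,3],d
def proj(name,p):
    c=calibration(name);T=np.array(c['pose']); q=T[:3,:3].T@(np.array(p)-T[:3,3]); return c['cx']+c['fx']*q[0]/-q[2], c['cy']-c['fy']*q[1]/-q[2]
E
python3 - <<'E'
from h import *
o=get_obs();print({k:np.round(v,3) for k,v in o.items()}); print(tcp_to_grasp if not callable(tcp_to_grasp) else tcp_to_grasp())
for n in ['scene','side']:
    im,d=get_image(n); cv2.imwrite(f'pics/{n}0.png',im); np.save(f'{n}0.npy',d); c=calibration(n); print(n,c)
E
```

```text
{'t': np.float64(0.0), 'q': array([ 1.069,  0.053,  1.614,  0.   ,  1.476, -0.119]), 'dq': array([-0.001,  0.001,  0.002, -0.   , -0.001,  0.001]), 'effort': array([ 0.0000e+00, -3.9368e+01, -3.7018e+01, -0.0000e+00,  7.0000e-03,
       -0.0000e+00]), 'tool_pos': array([0.233, 0.58 , 0.403]), 'tool_rot': array([-5.970e-01, -3.084e+00,  3.000e-03]), 'contact_force': array([ 0.112, -0.437, -0.15 ]), 'wrist_torque': array([0.001, 0.015, 0.035]), 'grip_force': np.float64(0.0), 'opening': np.float64(0.085)}
0.1547
scene {'fx': 542.8484159477396, 'fy': 542.8484159477396, 'cx': 316.0642574240144, 'cy': 244.647611094702, 'pose': array([[-0.26233989, -0.50609669,  0.82161057,  1.5796786 ],
       [ 0.96492379, -0.12876376,  0.22878368,  0.28511247],
       [-0.00999299,  0.85281067,  0.5221246 ,  0.80475279],
       [ 0.        ,  0.        ,  0.        ,  1.        ]])}
side {'fx': 601.6418308485222, 'fy': 601.6418308485222, 'cx': 317.7938259756419, 'cy': 237.95578025918698, 'pose': array([[-0.99949637,  0.02913071, -0.01258617,  0.56682314],
       [-0.02880177, -0.66625377,  0.74516869,  0.98555747],
       [ 0.01332171,  0.7451559 ,  0.66675724,  1.03159735],
       [ 0.        ,  0.        ,  0.        ,  1.        ]])}
```

View pics/scene0.png

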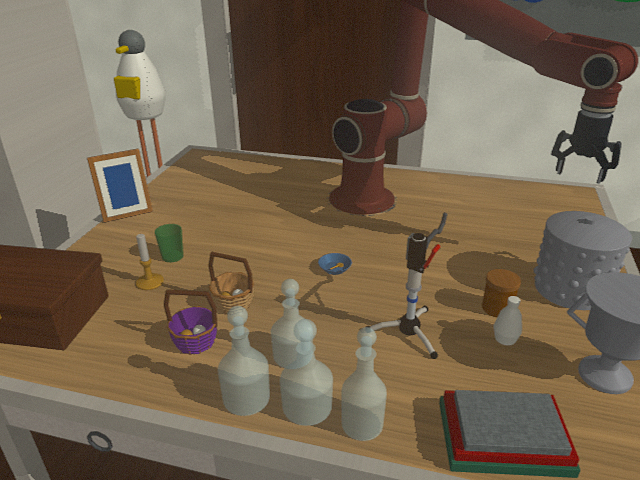

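View pics/side0.png

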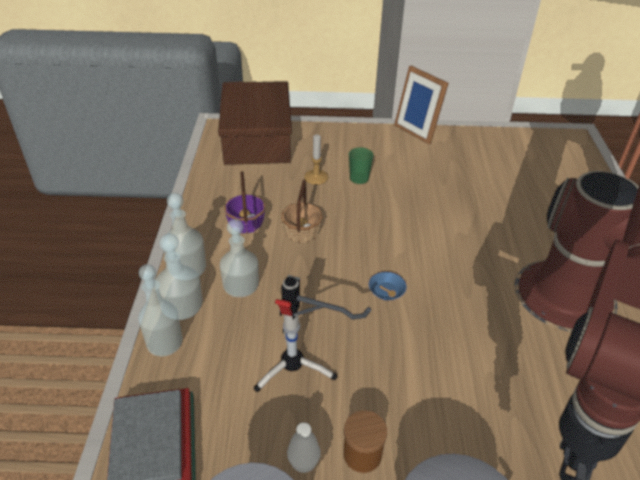

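Scene view: the stand is at about (412,290), with the hook going to (443,220) towards the robot, the red lever at (430,256), and the blue band near (411,297). Candidates for the basket are the tan one at scene (231,290) / side (302,220), and the purple one at scene (193,328) / side (245,212). The description rules out purple, so I choose tan. Next is a close crop to check that choice, plus measurements.

Run:
```python
from h import *
a=cv2.imread('pics/scene0.png');b=cv2.imread('pics/side0.png')
f=lambda im,x,y,w,h,s:cv2.resize(im[y:y+h,x:x+w],None,fx=s,fy=s,interpolation=cv2.INTER_CUBIC)
c=[f(a,190,240,100,75,4),f(a,360,200,100,75,4),f(b,260,170,100,75,4),f(b,270,265,110,75,4)[:, :400]]
a2=f(a,360,270,100,75,4)
cv2.imwrite('pics/crop0.png',np.vstack([np.hstack(c[:2]),np.hstack(c[2:])]))
P={n:pts(n,np.load(n+'0.npy')) for n in['scene','side']}
np.savez('P.npz',**P)
for n,im in(('scene',a),('side',b)):
    hsv=cv2.cvtColor(im,cv2.COLOR_BGR2HSV);p=P[n]
    red=((hsv[...,0]<6)|(hsv[...,0]>174))&(hsv[...,1]>150)&(hsv[...,2]>80)
    blue=(hsv[...,0]>100)&(hsv[...,0]<125)&(hsv[...,1]>100)
    for nm,m in(('red',red),('blue',blue)):
        k,l,st,ce=cv2.connectedComponentsWithStats(m.astype(np.uint8))
        for i in range(1,k):
            if st[i,4]>12: q=p[l==i]; print(n,nm,ce[i].round(),st[i,4],np.median(q,0).round(3),q.min(0).round(3),q.max(0).round(3))
```

```text
scene red [432. 254.] 76 [0.644 0.264 0.233] [0.628 0.25  0.19 ] [1.58  0.285 0.805]
scene red [510. 449.] 1701 [0.93  0.434 0.039] [0.787 0.285 0.021] [1.58  0.54  0.805]
scene blue [533.   1.] 32 [-0.983  0.506  0.488] [-0.995  0.474  0.482] [-0.971  0.534  0.492]
scene blue [121. 186.] 1111 [ 0.292 -0.686  0.104] [ 0.253 -0.725  0.038] [1.58  0.285 0.805]
scene blue [326. 259.] 79 [ 0.399 -0.015  0.018] [ 0.378 -0.03   0.005] [1.58  0.285 0.805]
scene blue [412. 300.] 29 [0.636 0.233 0.098] [0.628 0.224 0.093] [0.642 0.242 0.104]
side red [284. 306.] 159 [0.637 0.268 0.225] [0.626 0.247 0.189] [0.651 0.278 0.242]
side red [186. 437.] 635 [0.806 0.428 0.042] [0.567 0.325 0.031] [0.832 0.986 1.032]
side blue [418. 105.] 731 [ 0.293 -0.683  0.104] [ 0.262 -0.721  0.039] [0.567 0.986 1.032]
side blue [387. 283.] 450 [ 0.42  -0.008  0.01 ] [ 0.381 -0.032  0.   ] [0.567 0.986 1.032]
side blue [292. 339.] 18 [0.627 0.243 0.099] [0.619 0.237 0.095] [0.636 0.245 0.102]
```

View pics/crop0.png

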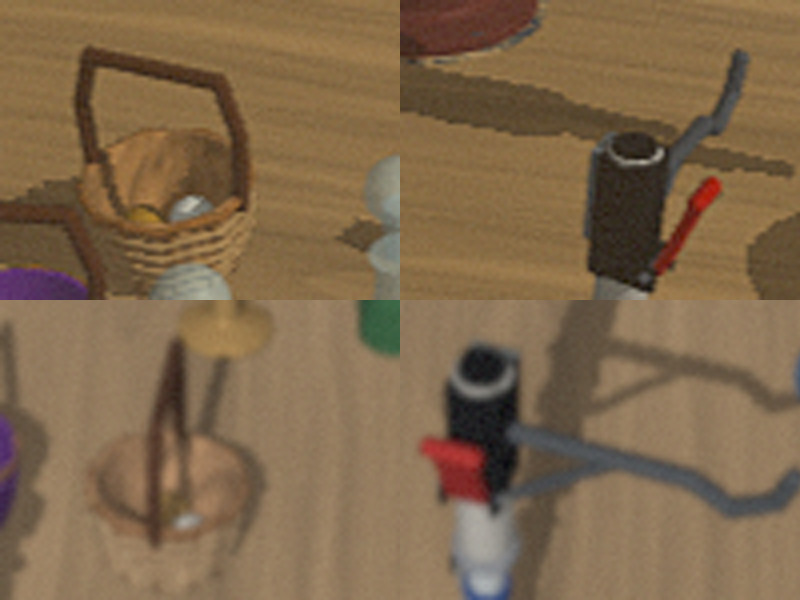

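The crop confirms the tan rattan basket. Its bar runs from scene (211,253) to (246,259). The hook tip is at scene (445,214) / side (368,310), the dip at scene (440,231) / side (354,317), and the red lever leans outward. Next I fit the handle and hook from the depth points.

Run:
```python
from h import *
P=np.load('P.npz')
def tri(us,ud):
    A=[];b=[]
    for n,(u,v) in(('scene',us),('side',ud)):
        o,d=ray(n,u,v);d/=np.linalg.norm(d);M=np.eye(3)-np.outer(d,d);A.append(M);b.append(M@o)
    x,r,_,_=np.linalg.lstsq(np.vstack(A),np.hstack(b),rcond=None);return x.round(4),np.sqrt(r).round(4)
print('tip',tri((445,214),(368,310)),'dip',tri((439.5,231),(354.5,317)))
for n,(x0,x1,y0,y1) in(('scene',(200,260,245,320)),('side',(275,335,170,250))):
    p=P[n][y0:y1,x0:x1].reshape(-1,3)
    q=p[(p[:,2]>.115)&(p[:,2]<.16)]; print(n,'handle',len(q),q.mean(0).round(4))
    if len(q)>5:
        t=q[(q[:,2]>.128)]; m=np.median(t,0); u,s,v=np.linalg.svd(t-t.mean(0)); k=(t-t.mean(0))@v[0]
        print(' top',len(t),m.round(4),v[0].round(3),(k.max()+k.min())/2*v[0]+t.mean(0),np.ptp(k),t[:,2].max())
    b=p[(p[:,2]>.02)&(p[:,2]<.062)]; print(' body',b.min(0).round(3),b.max(0).round(3))
for n,(x0,x1,y0,y1) in(('scene',(395,460,205,350)),('side',(265,375,270,390))):
    p=P[n][y0:y1,x0:x1].reshape(-1,3)
    q=p[(p[:,2]>.13)&(p[:,2]<.3)&(p[:,0]<.61)&(p[:,0]>.45)]; q=q[np.argsort(q[:,0])]
    print(n,'hook',len(q)); print(q[::max(1,len(q)//14)].round(3))
    u,s,v=np.linalg.svd(q-q.mean(0)); print(v[0].round(3),q.mean(0).round(3))
    t=p[(p[:,2]>.1)&(p[:,0]>.58)&(p[:,0]<.68)]; print('top z',np.sort(t[:,2])[-8:].round(4)); tt=t[t[:,2]>.25];print(tt.mean(0).round(4),len(tt),tt.min(0).round(3),tt.max(0).round(3))
c=P['scene'];
for n,(x0,x1,y0,y1) in(('scene',(395,460,205,350)),('side',(265,375,270,390))):
  p=P[n][y0:y1,x0:x1].reshape(-1,3)
  for z in np.arange(.09,.28,.01):
    t=p[(abs(p[:,2]-z)<.005)&(p[:,0]>.59)&(p[:,0]<.68)&(p[:,1]<.30)&(p[:,1]>.19)]
    if len(t): print(n,z.round(3),len(t),t.min(0).round(3)[:2],t.max(0).round(3)[:2])
```

```text
tip (array([0.4877, 0.2779, 0.2336]), array([0.002])) dip (array([0.5101, 0.2701, 0.2029]), array([0.0001]))
scene handle 305 [ 0.6704 -0.1824  0.1331]
 top 234 [ 0.6313 -0.1814  0.1371] [ 0.997  0.079 -0.001] [ 0.6967471  -0.18147618  0.13654662] 0.1626231573995593 0.14297265844674645
 body [ 0.576 -0.24   0.02 ] [ 0.75  -0.134  0.062]
side handle 139 [ 0.6308 -0.1741  0.1347]
 top 110 [ 0.6301 -0.1767  0.1393] [ 0.097  0.995 -0.018] [ 0.62962913 -0.1852347   0.13837775] 0.09431444331716332 0.14455514020360782
 body [ 0.579 -0.43   0.02 ] [ 0.682 -0.133  0.062]
scene hook 171
[[0.483 0.281 0.233]
 [0.49  0.272 0.223]
 [0.492 0.277 0.232]
 [0.495 0.273 0.218]
 [0.499 0.279 0.218]
 [0.502 0.272 0.214]
 [0.509 0.27  0.215]
 [0.518 0.269 0.212]
 [0.534 0.265 0.218]
 [0.542 0.263 0.218]
 [0.552 0.26  0.215]
 [0.561 0.257 0.217]
 [0.569 0.249 0.221]
 [0.576 0.252 0.218]
 [0.583 0.25  0.219]]
[ 0.953 -0.284 -0.102] [0.527 0.266 0.218]
top z [0.2537 0.2538 0.2541 0.2541 0.2541 0.2542 0.255  0.255 ]
[0.6285 0.2322 0.2522] 76 [0.614 0.219 0.25 ] [0.642 0.245 0.255]
side hook 499
[[0.485 0.281
[... 1271 characters left out ...]
4]
side 0.1 55 [0.619 0.227] [0.639 0.245]
side 0.11 25 [0.621 0.237] [0.636 0.244]
side 0.12 13 [0.613 0.232] [0.633 0.245]
side 0.13 72 [0.613 0.223] [0.644 0.251]
side 0.14 52 [0.616 0.235] [0.643 0.252]
side 0.15 48 [0.616 0.237] [0.641 0.249]
side 0.16 46 [0.616 0.236] [0.641 0.249]
side 0.17 32 [0.614 0.236] [0.64  0.248]
side 0.18 49 [0.601 0.228] [0.649 0.259]
side 0.19 82 [0.591 0.227] [0.649 0.261]
side 0.2 67 [0.591 0.231] [0.646 0.263]
side 0.21 66 [0.591 0.228] [0.647 0.266]
side 0.22 155 [0.591 0.227] [0.648 0.271]
side 0.23 90 [0.612 0.226] [0.653 0.277]
side 0.24 150 [0.612 0.226] [0.653 0.278]
side 0.25 208 [0.612 0.212] [0.644 0.25 ]
side 0.26 12 [0.617 0.227] [0.639 0.244]
```

```bash
cat >> h.py <<'E'
G=0.1547
def go(p,yaw=None,o=None):
    "shift (cm, tool axes) and turn for grasp point p, tool down, closing line (tool y) at yaw deg (mod 180)"
    o=o or get_obs(); R0=R.from_rotvec(o['tool_rot']); M=R0.as_matrix()
    cur=np.degrees(np.arctan2(M[1,1],M[0,1])); 
    if yaw is None: yaw=cur
    d=(yaw-cur+90)%180-90; Y=np.radians(cur+d)
    y=np.array([np.cos(Y),np.sin(Y),0]); z=np.array([0,0,-1.]); T=np.stack([np.cross(y,z),y,z],1)
    tcp=np.array(p)-G*z; s=M.T@(tcp-o['tool_pos'])*100; r=(R0.inv()*R.from_matrix(T)).as_rotvec()
    print('go',s.round(2),r.round(3),'grasp now',(o['tool_pos']+G*M[:,2]).round(4),'yaw',cur.round(2))
E
python3 - <<'E'
from h import *
P=np.load('P.npz')['side']
for u,v in((238,272),(320,165),(363,455),(300,455),(245,220)):
  p=P[v,u];print(u,v,p.round(3))
go((.633,-.154,.235),-5.6)
E
```

```text
238 272 [0.759 0.041 0.078]
320 165 [ 0.589 -0.496 -0.002]
363 455 [0.491 0.46  0.063]
300 455 [0.6   0.465 0.064]
245 220 [ 0.769 -0.162  0.058]
go [-64.47 -53.12   1.47] [-2.000e-03  1.000e-03  1.286e+00] grasp now [0.2332 0.5793 0.2489] yaw 68.07
```

>>> arm_command(
  plan=[
    [[-2,-2,-3,0,0,0.1],[-64.5,-53.1,-4,0,0,1.286],[-64.5,-53.1,-4,0,0,1.286],[-64.5,-53.1,-4,0,0,1.286],[-64.5,-53.1,-4,0,0,1.286],[-64.5,-53.1,-4,0,0,1.286],[-64.5,-53.1,-4,0,0,1.286],[-64.5,-53.1,-4,0,0,1.286],[-64.5,-53.1,-4,0,0,1.286],[-64.5,-53.1,-4,0,0,1.286],[-64.5,-53.1,-4,0,0,1.286],[-64.5,-53.1,-4,0,0,1.286]],
  ],
  gripper=-1,
  force=60,
)

```text
t: 1.1
tool_pos: [0.4656, 0.1501, 0.4401]
tool_rot: [-2.33, -2.107, 0.0]
contact_force: [0.0, 0.7, -0.2]
opening: 0.0853
grip_force: 0.0
```

```bash
python3 -c "
from h import *
go((.633,-.154,.24),-5.6)"
```

```text
go [-28.58  19.7    4.54] [-0.    -0.    -0.002] grasp now [0.4656 0.1501 0.2854] yaw -5.74
```

>>> arm_command(
  plan=[
    [[-28.6,19.7,0,0,0,0],[-28.6,19.7,0,0,0,0],[-28.6,19.7,0,0,0,0],[-28.6,19.7,0,0,0,0],[-28.6,19.7,2,0,0,0],[-28.6,19.7,3,0,0,0],[-28.6,19.7,4.5,0,0,0],[-28.6,19.7,4.5,0,0,0],[-28.6,19.7,4.5,0,0,0],[-28.6,19.7,4.5,0,0,0],[-28.6,19.7,4.5,0,0,0],[-28.6,19.7,4.5,0,0,0]],
  ],
)

```text
t: 2.1
tool_pos: [0.6332, -0.1513, 0.3953]
tool_rot: [-2.327, -2.11, 0.0]
contact_force: [0.8, -0.4, -0.1]
opening: 0.0859
grip_force: 0.0
```

Run:
```python
from h import *
c=calibration('wrist'); im,d=get_image('wrist'); cv2.imwrite('pics/w1.png',im); p=pts('wrist',d,c)
np.save('w1p.npy',p)
m=(p[...,2]>.122)&(p[...,2]<.155)&(abs(p[...,0]-.63)<.08)&(abs(p[...,1]+.18)<.08)
q=p[m];print(len(q),q.min(0).round(3),q.max(0).round(3))
b=p[(p[...,2]>.045)&(p[...,2]<.065)&(abs(p[...,0]-.63)<.08)&(abs(p[...,1]+.18)<.08)];print('rim',b.min(0).round(3),b.max(0).round(3))
t=q[q[:,2]>.13];mm=t[:,:2].mean(0);u,s,v=np.linalg.svd(t[:,:2]-mm,full_matrices=False);k=(t[:,:2]-mm)@v[0];print(mm,v[0],k.min(),k.max(),np.median(t[:,2]),mm+v[0]*(k.min()+k.max())/2)
go((.633,-.154,.135),-5.6)
```

```text
1653 [ 0.62  -0.236  0.122] [ 0.638 -0.139  0.142]
rim [ 0.577 -0.241  0.045] [ 0.681 -0.136  0.065]
[ 0.62937296 -0.18465811] [-0.10189418 -0.99479524] -0.04302145826874474 0.05174516501944874 0.13904943652984664 [ 0.62892852 -0.18899726]
go [-3.200e-01  1.000e-02  1.062e+01] [ 0.    -0.     0.001] grasp now [ 0.6332 -0.1508  0.2412] yaw -5.56
```

View pics/w1.png

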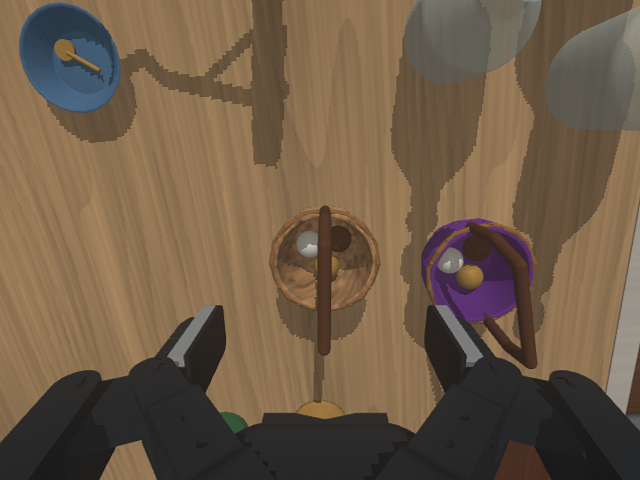

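The wrist view shows the tan basket at (325,258), its bar running from (325,208) to (324,352), and the purple basket well to the right. The refined handle middle is (0.629,-0.188), so I grip 28 mm towards +y.

>>> arm_command(
  plan=[
    [[-0.9,0,4,0,0,0],[-0.9,0,8,0,0,0],[-0.9,0,10.6,0,0,0],[-0.9,0,10.6,0,0,0],[-0.9,0,10.6,0,0,0],[-0.9,0,10.6,0,0,0]],
  ],
)

```text
t: 2.65
tool_pos: [0.6332, -0.1602, 0.2924]
tool_rot: [2.324, 2.109, 0.003]
contact_force: [0.2, 0.9, 0.3]
opening: 0.0856
grip_force: 0.0
```

>>> arm_command(
  plan=[
    [[0,0,0,0,0,0],[0,0,0,0,0,0],[0,0,0,0,0,0],[0,0,0,0,0,0],[0,0,0,0,0,0],[0,0,0,0,0,0],[0,0,0,0,0,0],[0,0,0,0,0,0],[0,0,0,0,0,0],[0,0,0,0,0,0]],
  ],
  gripper=1,
  force=60,
)

```text
t: 3.48
tool_pos: [0.6325, -0.1608, 0.2897]
tool_rot: [-2.328, -2.11, 0.0]
contact_force: [-0.5, -0.4, 2.1]
opening: 0.0078
grip_force: 58.6
```

>>> arm_command(
  plan=[
    [[0,0,-2,0,0,0],[0,0,-5,0,0,0],[0,0,-9,0,0,0],[0,0,-12.6,0,0,0],[0,0,-12.6,0,0,0],[0,0,-12.6,0,0,0]],
  ],
)

```text
t: 3.98
tool_pos: [0.633, -0.1609, 0.4186]
tool_rot: [2.324, 2.106, 0.005]
contact_force: [-0.0, -0.1, -1.5]
opening: 0.0078
grip_force: 58.7
```

Run:
```python
from h import *
o=get_obs();print(o['opening'],o['grip_force'],o['contact_force'])
# stand frame
ax=np.array([.629,.233]);ps=np.radians(-18);X=np.array([np.cos(ps),np.sin(ps)]);Y=np.array([-X[1],X[0]])
g=ax-.215*X+.028*Y; print(g); go((*g,.262),-18)
c=calibration('wrist'); im,d=get_image('wrist'); cv2.imwrite('pics/w2.png',im); p=pts('wrist',d,c)
gp=o['tool_pos']-[0,0,G]; print(gp)
M=R.from_rotvec(o['tool_rot']).as_matrix(); r=(p-gp)@M
m=(abs(r[...,1])<.02)&(abs(r[...,2])<.035)&(r[...,0]<-.018)&(r[...,0]>-.09)
q=r[m];
for x in np.arange(-.09,-.01,.01):
    t=q[abs(q[:,0]-x)<.005]
    if len(t): print(x.round(3),len(t),np.median(t,0).round(4))
print(M[:,0].round(3))
```

```text
0.00783767563592952 58.72834062203765 [-0.04430241 -0.12234081 -1.49158167]
[0.43317532 0.32606824]
go [ 4.651e+01 -2.465e+01 -2.000e-02] [0.006 0.001 0.216] grasp now [ 0.6339 -0.1612  0.2639] yaw -5.61
[ 0.63298173 -0.16090772  0.26391773]
-0.04 252 [-0.0381  0.001  -0.0041]
-0.03 430 [-0.03    0.0006 -0.0043]
-0.02 284 [-0.0218  0.001  -0.0044]
[ 0.098  0.995 -0.001]
```

View pics/w2.png

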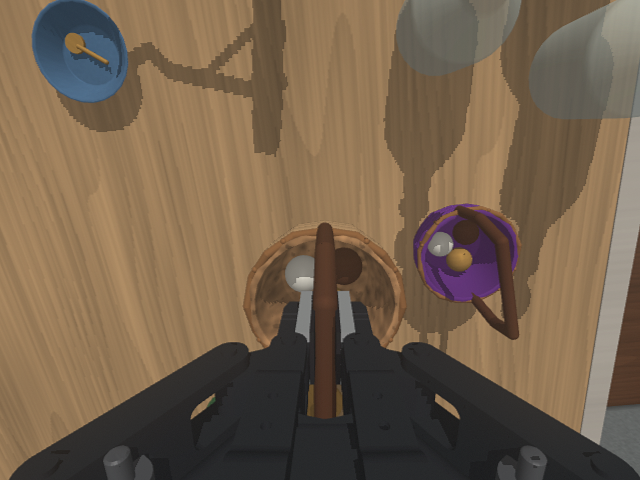

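The basket is gripped and hangs level. The bar is visible from (325,225) to (325,415), and both hands' fingers are on it. Now the transport, swinging wide of the hook tip.

>>> arm_command(
  plan=[
    [[1.5,-1.5,0,0,0,0],[4,-4,0,0,0,0],[7,-6.5,0,0,0,0.03],[9.5,-9,0,0,0,0.06],[12,-11.5,0,0,0,0.09],[14.5,-14,0,0,0,0.12],[17.5,-16.5,0,0,0,0.15],[20.5,-19,0,0,0,0.18],[23,-21.5,0,0,0,0.216],[26,-24,0,0,0,0.216],[28.6,-26,0,0,0,0.216],[31.5,-26.3,0,0,0,0.216]],
  ],
)

```text
t: 5.03
tool_pos: [0.3986, 0.1796, 0.4121]
tool_rot: [-2.539, -1.846, 0.008]
contact_force: [0.7, 0.3, -1.8]
opening: 0.0081
grip_force: 58.7
```

```bash
python3 -c "
from h import *
go((.414,.332,.262),-18)"
```

```text
go [14.97 -3.24 -0.49] [-0.005  0.003  0.001] grasp now [0.3978 0.1794 0.2574] yaw -17.96
```

>>> arm_command(
  plan=[
    [[3,-0.6,-0.3,0,0,0],[6,-1.3,-0.5,0,0,0],[9,-2,-0.5,0,0,0],[11.5,-2.6,-0.5,0,0,0],[13.5,-3.1,-0.5,0,0,0],[15,-3.3,-0.5,0,0,0],[15,-3.3,-0.5,0,0,0],[15,-3.3,-0.5,0,0,0],[15,-3.3,-0.5,0,0,0],[15,-3.3,-0.5,0,0,0]],
  ],
)

```text
t: 5.87
tool_pos: [0.4164, 0.3305, 0.4192]
tool_rot: [2.542, 1.846, -0.003]
contact_force: [-0.4, 0.9, -1.7]
opening: 0.0075
grip_force: 58.7
```

Run:
```python
from h import *
o=get_obs(); print(o['tool_pos'],o['contact_force'])
for n in['scene','side']:
    im,d=get_image(n); cv2.imwrite(f'pics/{n}1.png',im); p=pts(n,d); np.save(f'{n}1p.npy',p)
    hk=p[(p[...,2]>.2)&(p[...,2]<.3)&(p[...,0]>.47)&(p[...,0]<.6)&(abs(p[...,1]-.26)<.05)]
    for x in np.arange(.475,.6,.01):
        t=hk[abs(hk[:,0]-x)<.005]
        if len(t): print(n,x.round(3),len(t),'y',np.median(t[:,1]).round(4),'zmax',t[:,2].max().round(4),np.median(t[:,2]).round(4))
    b=p[(p[...,2]>.05)&(p[...,2]<.2)&(abs(p[...,0]-.405)<.09)&(abs(p[...,1]-.305)<.09)]
    print(n,'basket',b.min(0).round(3),b.max(0).round(3))
c=np.hstack([cv2.resize(cv2.imread('pics/scene1.png')[140:340,360:560],(400,400)),cv2.resize(cv2.imread('pics/side1.png')[240:440,260:460],(400,400))]);cv2.imwrite('pics/c1.png',c)
go((.414,.332,.262),-18)
```

```text
[0.41640806 0.33050223 0.41921907] [-0.38171151  0.88505558 -1.73740642]
scene 0.485 15 y 0.2756 zmax 0.2364 0.2314
scene 0.495 42 y 0.2756 zmax 0.2384 0.2228
scene 0.505 18 y 0.2722 zmax 0.2174 0.2113
scene 0.515 11 y 0.2709 zmax 0.2122 0.2091
scene 0.525 7 y 0.2689 zmax 0.2163 0.2091
scene 0.535 13 y 0.2646 zmax 0.2203 0.2191
scene 0.545 11 y 0.2611 zmax 0.2218 0.2191
scene 0.555 16 y 0.2574 zmax 0.2223 0.2183
scene 0.565 14 y 0.2542 zmax 0.2205 0.2186
scene 0.575 19 y 0.2513 zmax 0.2203 0.215
scene 0.585 5 y 0.2501 zmax 0.2227 0.2168
scene basket [0.35  0.253 0.05 ] [0.495 0.395 0.2  ]
side 0.485 18 y 0.2805 zmax 0.2401 0.2354
side 0.495 49 y 0.2789 zmax 0.2377 0.2252
side 0.505 34 y 0.2746 zmax 0.2187 0.2123
side 0.515 29 y 0.2714 zmax 0.2139 0.2089
side 0.525 41 y 0.2685 zmax 0.2205 0.2135
side 0.535 30 y 0.2653 zmax 0.222 0.2183
side 0.545 35 y 0.2615 zmax 0.2225 0.2181
side 0.555 28 y 0.2595 zmax 0.2236 0.2185
side 0.565 36 y 0.2545 zmax 0.2214 0.218
side 0.575 41 y 0.2526 zmax 0.2216 0.2174
side 0.585 48 y 0.2492 zmax 0.2227 0.2172
side 0.595 29 y 0.2452 zmax 0.2222 0.2191
side basket [0.355 0.258 0.085] [0.495 0.395 0.2  ]
go [ 0.06 -0.28  0.34] [-0.     0.    -0.001] grasp now [0.4165 0.3305 0.2654] yaw -18.06
```

View pics/c1.png

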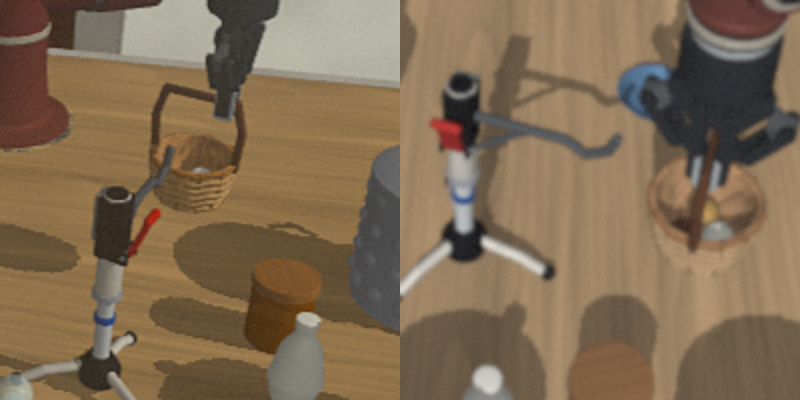

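The basket is held level beyond the hook, with the tip at crop-left (170,150) and the bar from (160,90) to (243,100). The seat measures about (0.514,0.271,0.215). Now I move in over the tip.

>>> arm_command(
  plan=[
    [[0.1,1.5,0.2,0,0,0],[0.1,3.5,0.2,0,0,0],[0.1,5.5,0.2,0,0,0],[0.1,7.5,0.2,0,0,0],[0.1,9.5,0.2,0,0,0],[0.1,11.1,0.2,0,0,0],[0.1,11.1,0.2,0,0,0],[0.1,11.1,1.2,0,0,0],[0.1,11.1,2.2,0,0,0],[0.1,11.1,3.2,0,0,0],[0.1,11.1,3.8,0,0,0],[0.1,11.1,3.8,0,0,0]],
  ],
)

```text
t: 6.97
tool_pos: [0.5212, 0.298, 0.3791]
tool_rot: [-2.54, -1.847, 0.008]
contact_force: [1.0, 0.1, -2.4]
opening: 0.0079
grip_force: 58.7
```

Run:
```python
from h import *
o=get_obs(); print(o['tool_pos'],o['contact_force'],o['opening'])
for n in['scene','side']:
    im,d=get_image(n); cv2.imwrite(f'pics/{n}2.png',im)
c=np.hstack([cv2.resize(cv2.imread('pics/scene2.png')[170:320,360:510],(400,400),interpolation=2),cv2.resize(cv2.imread('pics/side2.png')[250:400,250:400],(400,400),interpolation=2)]);cv2.imwrite('pics/c2.png',c)
go((.5227,.2976,.215),-18)
```

```text
[0.52123781 0.29800021 0.37912557] [ 1.02674217  0.06623926 -2.4355824 ] 0.00788578161173513
go [-0.03  0.1   1.2 ] [-0.001  0.001  0.001] grasp now [0.5217 0.2982 0.227 ] yaw -17.95
```

View pics/c2.png

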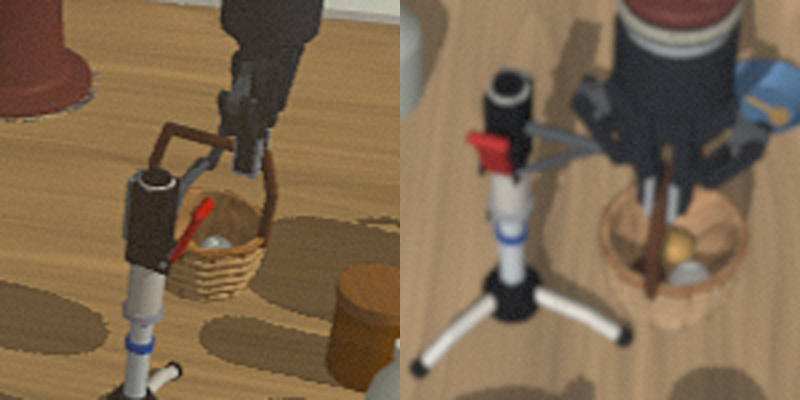

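The hook passes under the bar (left crop, near (215,150)), with the bar just above the seat. Lowering the rest.

>>> arm_command(
  plan=[
    [[0,0.1,0.4,0,0,0],[0,0.1,0.8,0,0,0],[0,0.1,1.1,0,0,0],[0,0.1,1.1,0,0,0],[0,0.1,1.1,0,0,0]],
  ],
)

```text
t: 7.48
tool_pos: [0.5233, 0.2976, 0.3711]
tool_rot: [-2.541, -1.847, 0.001]
contact_force: [-0.3, -0.2, -2.1]
opening: 0.0077
grip_force: 58.7
```

>>> arm_command(
  plan=[
    [[0,0,0.2,0,0,0],[0,0,0.2,0,0,0],[0,0,0.2,0,0,0]],
  ],
)

```text
t: 7.73
tool_pos: [0.5234, 0.2977, 0.3694]
tool_rot: [-2.541, -1.847, 0.0]
contact_force: [-0.8, -0.9, -1.1]
opening: 0.0079
grip_force: 58.7
```

>>> arm_command(
  plan=[
    [[0,0,0.2,0,0,0],[0,0,0.2,0,0,0],[0,0,0.2,0,0,0]],
  ],
)

```text
t: 7.98
tool_pos: [0.5235, 0.2978, 0.3682]
tool_rot: [2.541, 1.847, 0.001]
contact_force: [-1.4, -0.6, 1.7]
opening: 0.008
grip_force: 59.0
```

>>> arm_command(
  plan=[
    [[0,0,0.15,0,0,0],[0,0,0.15,0,0,0],[0,0,0.15,0,0,0]],
  ],
)

```text
t: 8.23
tool_pos: [0.5235, 0.2977, 0.3664]
tool_rot: [2.541, 1.847, 0.001]
contact_force: [-0.5, 0.3, 4.5]
opening: 0.008
grip_force: 59.0
```

The handle is seated (the force went from -2 to +4.5 N). Releasing.

>>> arm_command(
  plan=[
    [[0,0,-0.2,0,0,0],[0,0,-0.2,0,0,0],[0,0,-0.2,0,0,0],[0,0,-0.2,0,0,0],[0,0,-0.2,0,0,0],[0,0,-0.2,0,0,0]],
  ],
  gripper=0,
)

```text
t: 8.73
tool_pos: [0.5233, 0.2977, 0.3676]
tool_rot: [-2.541, -1.847, 0.001]
contact_force: [0.0, 0.2, 0.1]
opening: 0.0427
grip_force: 0.0
```

>>> arm_command(
  plan=[
    [[0,0,-1,0,0,0],[0,0,-2.5,0,0,0],[0,0,-5,0,0,0],[0,0,-8,0,0,0],[0,0,-11.5,0,0,0],[0,0,-12,0,0,0],[0,0,-12,0,0,0]],
  ],
)

```text
t: 9.32
tool_pos: [0.5235, 0.2978, 0.4934]
tool_rot: [2.54, 1.846, 0.013]
contact_force: [0.3, 0.3, 0.2]
opening: 0.0429
grip_force: 0.0
```

Run:
```python
from h import *
o=get_obs(); print(o['t'],o['tool_pos'],o['contact_force'],o['opening'])
P={}
for n in['scene','side']:
    im,d=get_image(n); cv2.imwrite(f'pics/{n}3.png',im); p=P[n]=pts(n,d)
    hsv=cv2.cvtColor(im,cv2.COLOR_BGR2HSV)
    near=(abs(p[...,0]-.629)<.06)&(abs(p[...,1]-.24)<.07)&(p[...,2]>.05)
    red=((hsv[...,0]<6)|(hsv[...,0]>174))&(hsv[...,1]>150)&(hsv[...,2]>60)&near
    q=p[red]; t=q[q[:,2]>q[:,2].max()-.008]; print(n,'lever',q.min(0).round(3),q.max(0).round(3),'tip',t.mean(0).round(4))
    bl=p[(hsv[...,0]>100)&(hsv[...,0]<125)&(hsv[...,1]>100)&near]; print('blue',len(bl),bl[:,2].min().round(4),bl[:,2].max().round(4),np.median(bl[:,2]).round(4))
    s=p[near&(p[...,2]>.252)]; print('cap',len(s),s.mean(0).round(4),s[:,2].max().round(4))
c=np.hstack([cv2.resize(cv2.imread('pics/scene3.png')[190:340,360:510],(400,400),interpolation=2),cv2.resize(cv2.imread('pics/side3.png')[250:400,250:400],(400,400),interpolation=2)]);cv2.imwrite('pics/c3.png',c)
```

```text
9.3167 [0.52350496 0.29780511 0.49335928] [0.30849802 0.2908982  0.18346784] 0.04287854835567002
scene lever [0.63  0.25  0.187] [0.654 0.275 0.241] tip [0.6433 0.2691 0.2379]
blue 32 0.0917 0.1035 0.0972
cap 932 [0.5794 0.2721 0.5043] 0.6341
side lever [0.626 0.247 0.187] [0.653 0.28  0.242] tip [0.6384 0.2727 0.2385]
blue 18 0.0907 0.2536 0.0981
cap 790 [0.5825 0.277  0.4666] 0.6286
```

View pics/c3.png

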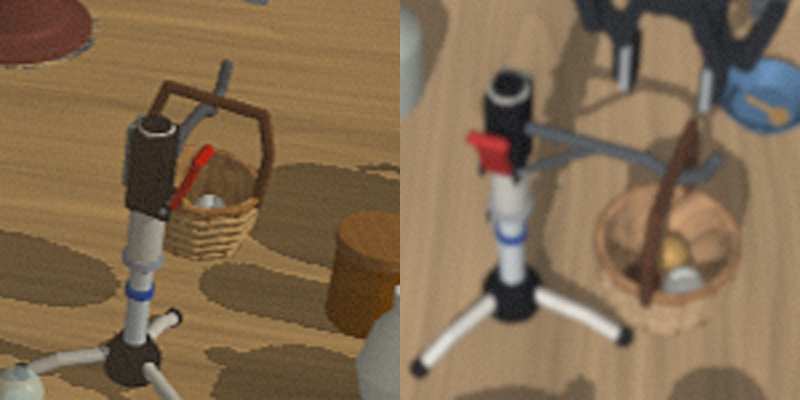

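The basket hangs on the hook by its handle, with the gripper clear. Now the leg: I sample the image along the post for the rim and band heights, and compute the approach move.

```bash
cat >> h.py <<'E'
AX=np.array([.629,.233])
def prof(n,im,r,z):
    T=np.array(calibration(n)['pose']); h=T[:2,3]-AX; h/=np.linalg.norm(h)
    uv=np.array([proj(n,(*(AX+r*h),zz)) for zz in z],np.float32)
    return cv2.remap(im,uv[None,:,0],uv[None,:,1],cv2.INTER_LINEAR)[0].astype(int), uv
E
python3 - <<'E'
from h import *
z=np.arange(.150,.084,-.002)
for n in['scene','side']:
    im=cv2.imread(f'pics/{n}3.png'); a,uv=prof(n,im,.0165,z); b,_=prof(n,im,.0115,z)
    print(n,uv[0],uv[-1])
    for i,zz in enumerate(z): print(round(zz,3),a[i],b[i])
X=np.array([np.cos(np.radians(-18)),np.sin(np.radians(-18))]);Y=np.array([-X[1],X[0]])
g=AX+.012*Y; print(g); go((*g,.30),71.9)
E
```

```text
scene [413.9732  282.89392] [411.44012 307.44952]
0.15 [110 126 131] [111 124 132]
0.148 [112 125 131] [109 122 130]
0.146 [113 125 131] [111 126 131]
0.144 [113 126 131] [112 124 131]
0.142 [111 125 131] [113 126 131]
0.14 [108 123 129] [113 126 131]
0.138 [114 124 129] [110 124 130]
0.136 [116 122 125] [108 123 129]
0.134 [111 113 116] [116 125 129]
0.132 [103 102 107] [115 120 123]
0.13 [101 101 104] [109 110 114]
0.128 [ 96  99 102] [102 101 106]
0.126 [101 105 108] [101 102 104]
0.124 [124 128 128] [ 95  98 101]
0.122 [121 129 128] [105 109 112]
0.12 [124 131 130] [123 128 128]
0.118 [125 131 130] [121 129 128]
0.116 [125 131 130] [124 131 130]
0.114 [124 132 131] [125 131 130]
0.112 [124 136 137] [125 131 131]
0.11 [124 117 113] [124 132 131]
0.108 [119  82  68] [124 136 138]
0.106 [102  62  46] [124 110 105]
0.104 [102  59  47] [117  79  65]
0.102 [102  55  43] [101  61  45]
0.1 [103  63  52] [102  58  47]
0.098 [106 111 112] [102  54  42]
0.096 [118 125 125] [103  69  60]
0.094 [124 131 131] [107 113 115]
0.092 [125 132 132] [119 126 126]
0.09 [127 132 131] [124 131 131]
0.08
[... 640 characters left out ...]
175 171 167]
0.118 [193 193 187] [180 178 174]
0.116 [193 191 185] [188 187 182]
0.114 [189 183 176] [194 194 188]
0.112 [177 163 155] [193 193 187]
0.11 [166 138 125] [193 191 185]
0.108 [157 114  96] [191 186 179]
0.106 [152  97  72] [179 166 158]
0.104 [151  99  76] [168 141 130]
0.102 [157 113  97] [157 116  99]
0.1 [173 146 137] [152  99  75]
0.098 [183 169 162] [151  97  74]
0.096 [190 184 179] [154 108  91]
0.094 [194 191 186] [171 142 132]
0.092 [195 194 189] [182 165 159]
0.09 [194 194 189] [189 182 177]
0.088 [194 193 189] [193 189 184]
0.086 [195 193 189] [195 194 189]
[0.6327082  0.24441268]
go [-1.68 12.06  3.32] [ 0.     0.    -1.569] grasp now [0.5233 0.2977 0.3332] yaw -17.99
```

>>> arm_command(
  plan=[
    [[-0.5,1,0,0,0,-0.12],[-1,3,0,0,0,-0.24],[-1.7,6,0,0,0,-0.37],[-1.7,9,0,0,0,-0.5],[-1.7,12,0,0,0,-0.62],[-1.7,12,0,0,0,-0.74],[-1.7,12,0,0,0,-0.86],[-1.7,12,0,0,0,-0.98],[-1.7,12,0,0,0,-1.1],[-1.7,12,0,0,0,-1.22],[-1.7,12,0,0,0,-1.34],[-1.7,12,0,0,0,-1.46]],
  ],
  gripper=-1,
)

```text
t: 10.42
tool_pos: [0.6321, 0.2444, 0.4847]
tool_rot: [-0.652, -3.069, 0.003]
contact_force: [-0.5, 0.1, 0.4]
opening: 0.0851
grip_force: 0.0
```

>>> arm_command(
  plan=[
    [[0,0,0,0,0,-0.11],[0,0,0,0,0,-0.11],[0,0,0,0,0,-0.11],[0,0,0,0,0,-0.11]],
  ],
)

```text
t: 10.75
tool_pos: [0.6322, 0.2445, 0.4864]
tool_rot: [-0.496, -3.1, 0.001]
contact_force: [1.4, 0.1, 0.0]
opening: 0.0853
grip_force: 0.0
```

Run:
```python
from h import *
o=get_obs(); print(o['t'],o['tool_pos'],o['opening'])
c=calibration('wrist'); im,d=get_image('wrist'); cv2.imwrite('pics/w4.png',im); p=pts('wrist',d,c)
X=np.array([np.cos(np.radians(-18)),np.sin(np.radians(-18))]);Y=np.array([-X[1],X[0]])
s=np.stack([(p[...,:2]-AX)@X,(p[...,:2]-AX)@Y,p[...,2]],-1)
near=(abs(s[...,0])<.04)&(abs(s[...,1])<.06)
q=s[near&(s[...,2]>.245)&(s[...,2]<.262)]; print('cap',len(q),q.min(0).round(4),q.max(0).round(4),np.median(q,0).round(4))
hsv=cv2.cvtColor(im,cv2.COLOR_BGR2HSV)
red=((hsv[...,0]<6)|(hsv[...,0]>174))&(hsv[...,1]>150)&(hsv[...,2]>60)&near
q=s[red]; print('lever',len(q),q.min(0).round(4),q.max(0).round(4))
hk=s[(s[...,0]<-.05)&(s[...,0]>-.16)&(abs(s[...,1])<.02)&(s[...,2]>.195)&(s[...,2]<.245)]
print('hook y',[(x.round(2),np.median(hk[abs(hk[:,0]-x)<.005,1]).round(4) if (abs(hk[:,0]-x)<.005).any() else None) for x in np.arange(-.15,-.05,.02)])
go((*(AX+.012*Y),.23),72)
```

```text
10.75 [0.63217447 0.24445415 0.48635087] 0.08531508932622744
cap 2126 [-0.0149 -0.0218  0.245 ] [0.0133 0.0121 0.2554] [-0.0029 -0.004   0.251 ]
lever 1178 [-0.0158  0.017   0.1901] [0.013  0.0407 0.2417]
hook y [(np.float64(-0.15), np.float64(-0.0033)), (np.float64(-0.13), np.float64(-0.0034)), (np.float64(-0.11), np.float64(-0.0029)), (np.float64(-0.09), np.float64(-0.0031)), (np.float64(-0.07), np.float64(-0.0029))]
go [-0.06  0.03 10.21] [-0.001 -0.001 -0.003] grasp now [0.6319 0.2443 0.3321] yaw 71.86
```

View pics/w4.png

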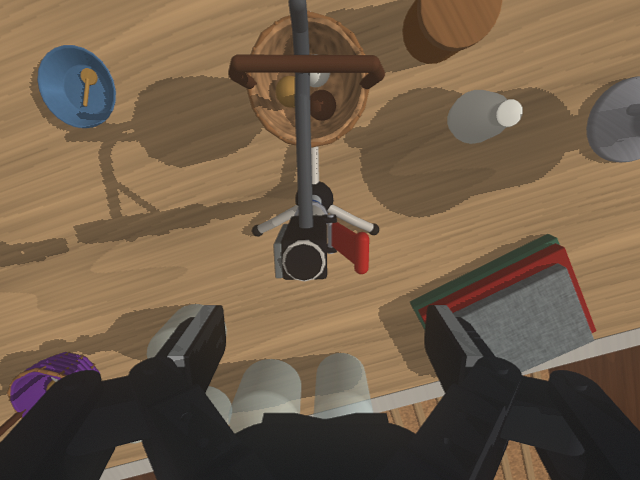

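The wrist view shows the basket centred on the hook, the leg cap at (303,262), the grey plate to its left at (279,262) and the red lever to its right at (350,245), all between the open fingers. Descending, shifted 2 mm towards -y.

>>> arm_command(
  plan=[
    [[0,-0.2,1.5,0,0,0],[0,-0.2,4,0,0,0],[0,-0.2,6,0,0,0],[0,-0.2,8,0,0,0],[0,-0.2,9.5,0,0,0],[0,-0.2,10.2,0,0,0],[0,-0.2,10.2,0,0,0],[0,-0.2,10.2,0,0,0]],
  ],
)

```text
t: 11.47
tool_pos: [0.6317, 0.2425, 0.3859]
tool_rot: [-0.493, -3.103, 0.0]
contact_force: [-0.3, 0.6, 0.8]
opening: 0.0854
grip_force: 0.0
```

>>> arm_command(
  plan=[
    [[0,0,0,0,0,0],[0,0,0,0,0,0],[0,0,0,0,0,0],[0,0,0,0,0,0],[0,0,0,0,0,0]],
  ],
  gripper=-0.52,
  force=20,
)

```text
t: 11.88
tool_pos: [0.6317, 0.2426, 0.3865]
tool_rot: [0.492, 3.102, 0.001]
contact_force: [-0.0, -0.1, -0.1]
opening: 0.0654
grip_force: 0.0
```

Run:
```python
from h import *
o=get_obs(); print(o['t'],o['tool_pos'],o['opening'],o['grip_force'],o['contact_force'])
go((*AX,.2295),72)
```

```text
11.8833 [0.63169773 0.24258896 0.38654415] 0.06538334021163289 0.0 [-0.00177489 -0.0893921  -0.07448315]
go [-0.04 -1.    0.23] [ 0.001  0.001 -0.001] grasp now [0.6318 0.2426 0.2318] yaw 71.96
```

>>> arm_command(
  plan=[
    [[0,0,0.2,0,0,0],[0,0,0.2,0,0,0],[0,0,0.2,0,0,0],[0,0,0.2,0,0,0]],
  ],
  gripper=-0.45,
)

```text
t: 12.22
tool_pos: [0.6317, 0.2425, 0.3844]
tool_rot: [0.492, 3.102, 0.0]
contact_force: [0.2, -0.4, 3.2]
opening: 0.0621
grip_force: 9.7
```

>>> arm_command(
  plan=[
    [[0,0,0,0,0,0],[0,0,0,0,0,0],[0,0,0,0,0,0],[0,0,0,0,0,0]],
  ],
  gripper=-0.4,
)

```text
t: 12.55
tool_pos: [0.6317, 0.2423, 0.3841]
tool_rot: [0.493, 3.102, -0.0]
contact_force: [-1.5, -4.9, 3.8]
opening: 0.0611
grip_force: 21.1
```

Light grip made on both sides (21 N, opening 61 mm, lever still open). Sliding down most of the way.

>>> arm_command(
  plan=[
    [[0,0,0.2,0,0,0],[0,0,0.5,0,0,0],[0,0,0.8,0,0,0],[0,0,1.1,0,0,0],[0,0,1.4,0,0,0],[0,0,1.7,0,0,0],[0,0,1.7,0,0,0],[0,0,1.7,0,0,0]],
  ],
)

```text
t: 13.22
tool_pos: [0.6317, 0.2423, 0.3666]
tool_rot: [0.493, 3.102, -0.001]
contact_force: [0.0, -5.0, 2.2]
opening: 0.0613
grip_force: 21.3
```

```bash
cat > m.py <<'E'
from h import *
import sys
o=get_obs(); print(o['t'],o['tool_pos'].round(4),o['opening'].round(4),o['grip_force'].round(1),o['contact_force'].round(1))
z=np.arange(.136,.086,-.001)
for n in['scene','side']:
    im,d=get_image(n); cv2.imwrite(f'pics/{n}{sys.argv[1]}.png',im); a,_=prof(n,im,.0165,z); b,_=prof(n,im,.0115,z)
    s=lambda k:k[:,0]-k[:,2]   # blue minus red
    print(n,'rim r16.5 grey',' '.join(f'{int(zz*1000+.5)}:{k[1]}/{k[0]-k[2]}' for zz,k in zip(z,a)))
    print(n,'band r11.5 b-r',' '.join(f'{int(zz*1000+.5)}:{k}' for zz,k in zip(z,s(b))))
    p=pts(n,d); X=np.array([np.cos(np.radians(-18)),np.sin(np.radians(-18))]);Y=np.array([-X[1],X[0]])
    q=np.stack([(p[...,:2]-AX)@X,(p[...,:2]-AX)@Y,p[...,2]],-1); hsv=cv2.cvtColor(im,cv2.COLOR_BGR2HSV)
    red=((hsv[...,0]<6)|(hsv[...,0]>174))&(hsv[...,1]>150)&(hsv[...,2]>50)&(abs(q[...,0])<.03)&(abs(q[...,1])<.06)&(q[...,2]>.1)
    if red.any(): print('lever y,z range',q[red].min(0).round(3),q[red].max(0).round(3),red.sum())
E
python3 m.py 5
```

```text
Traceback (most recent call last):
  File "m.py", line 3, in <module>
    o=get_obs(); print(o['t'],o['tool_pos'].round(4),o['opening'].round(4),o['grip_force'].round(1),o['contact_force'].round(1))
                                                     ^^^^^^^^^^^^^^^^^^
AttributeError: 'float' object has no attribute 'round'
```

```bash
sed -i "s/o\['opening'\].round(4),o\['grip_force'\].round(1)/o['opening'],o['grip_force']/" m.py; python3 m.py 5
```

```text
13.2167 [0.6317 0.2423 0.3666] 0.06129060668926124 21.339948177337646 [ 0.  -5.   2.2]
scene rim r16.5 grey 136:127/-19 135:128/-17 134:128/-17 133:127/-18 132:127/-18 131:127/-19 130:126/-19 129:126/-20 128:126/-19 127:125/-19 126:126/-20 125:127/-21 124:128/-20 123:126/-20 122:126/-21 121:125/-21 120:125/-22 119:125/-22 118:127/-16 117:129/-11 116:126/-7 115:116/-5 114:105/-3 113:102/-5 112:103/-7 111:104/-8 110:102/-3 109:99/0 108:91/9 107:75/23 106:61/37 105:57/45 104:56/53 103:54/59 102:54/62 101:54/65 100:66/51 99:91/23 98:118/-6 97:125/-9 96:129/-8 95:132/-9 94:132/-8 93:131/-8 92:131/-7 91:133/-7 90:134/-6 89:134/-6 88:133/-6 87:132/-6 86:133/-5
scene band r11.5 b-r 136:-21 135:-20 134:-20 133:-19 132:-18 131:-17 130:-17 129:-18 128:-18 127:-18 126:-20 125:-20 124:-19 123:-19 122:-20 121:-21 120:-20 119:-21 118:-21 117:-21 116:-21 115:-20 114:-15 113:-10 112:-6 111:-5 110:-3 109:-5 108:-7 107:-7 106:-2 105:2 104:13 103:27 102:39 101:46 100:54 99:60 98:63 97:64 96:44 95:16 94:-9 93:-9 92:-9 91:-9 90:-8 89:-7 88:-7 87:-6 86:-6
lever y,z range [-0.011 -0.041  0.167] [0.02  0.041
[... 323 characters left out ...]
154/7 110:151/10 109:148/13 108:143/20 107:137/27 106:131/34 105:126/41 104:124/45 103:123/49 102:126/48 101:136/42 100:147/34 99:157/27 98:167/21 97:176/15 96:184/10 95:187/9 94:189/7 93:192/6 92:192/6 91:193/7 90:194/7 89:194/7 88:194/7 87:194/7 86:194/7
side band r11.5 b-r 136:-12 135:-13 134:-13 133:-13 132:-13 131:-11 130:-11 129:-11 128:-11 127:-11 126:-11 125:-11 124:-11 123:-11 122:-12 121:-13 120:-13 119:-12 118:-11 117:-11 116:-10 115:-10 114:-10 113:-9 112:-8 111:-6 110:-3 109:-1 108:1 107:3 106:5 105:7 104:10 103:13 102:17 101:25 100:33 99:40 98:44 97:47 96:50 95:44 94:36 93:29 92:23 91:17 90:12 89:10 88:8 87:7 86:7
lever y,z range [-0.015  0.013  0.173] [-0.004  0.041  0.222] 41
```

>>> arm_command(
  plan=[
    [[0,0,0.2,0,0,0],[0,0,0.4,0,0,0],[0,0,0.6,0,0,0],[0,0,0.65,0,0,0],[0,0,0.65,0,0,0],[0,0,0.65,0,0,0]],
  ],
)

```text
t: 13.82
tool_pos: [0.6317, 0.2423, 0.3605]
tool_rot: [0.493, 3.102, -0.001]
contact_force: [-0.3, -5.2, 2.9]
opening: 0.0608
grip_force: 21.4
```

```bash
python3 m.py 6 | cut -c1-420
cat > s.py <<'E'
from h import *
import sys
# collar shift: edges on the white tube / collar at r=.0165, between picture 3 (upper stop) and others
for n in['scene','side']:
    ref=cv2.imread(f'pics/{n}3.png').astype(np.float32)
    zr=np.arange(.145,.1245,-.0005); A,_=prof(n,ref,.0165,zr); A=(A-A.mean(0)).ravel()
    for k in sys.argv[1:]:
        im=cv2.imread(f'pics/{n}{k}.png').astype(np.float32); best=[]
        ds=np.arange(.005,.04,.00025)
        for d in ds:
            B,_=prof(n,im,.0165,zr-d); B=(B-B.mean(0)).ravel(); best.append(A@B/np.sqrt(A@A*(B@B)))
        i=int(np.argmax(best)); print(n,k,'down mm',ds[i]*1000,'corr',round(best[i],3),[round(x,3) for x in best[max(0,i-8):i+9:4]])
E
python3 s.py 5 6
```

```text
13.8167 [0.6317 0.2423 0.3605] 0.06080960144905445 21.441675424575806 [-0.3 -5.2  2.9]
scene rim r16.5 grey 136:124/-21 135:126/-19 134:127/-19 133:129/-19 132:130/-18 131:130/-18 130:129/-18 129:128/-19 128:128/-20 127:128/-20 126:127/-19 125:126/-18 124:126/-19 123:125/-20 122:124/-21 121:124/-21 120:126/-20 119:127/-18 118:127/-19 117:127/-21 116:127/-20 115:127/-20 114:127/-20 113:127/-18 112:128/-15 111:128/-13 110:123/-9 109:117/-6 108:112/-4 107:110/-4 106:108/-5 105:111/-5 104:114/-7 103:113/-4
scene band r11.5 b-r 136:-20 135:-21 134:-21 133:-21 132:-20 131:-18 130:-18 129:-18 128:-18 127:-18 126:-18 125:-19 124:-20 123:-20 122:-19 121:-19 120:-19 119:-20 118:-21 117:-20 116:-19 115:-18 114:-19 113:-21 112:-20 111:-20 110:-20 109:-18 108:-15 107:-12 106:-8 105:-4 104:-4 103:-4 102:-5 101:-6 100:-7 99:0 98:20 97:39 96:30 95:11 94:-6 93:-6 92:-7 91:-7 90:-6 89:-6 88:-6 87:-7 86:-7
lever y,z range [-0.019 -0.06   0.163] [0.013 0.04  0.516] 53
side rim r16.5 grey 136:184/-11 135:185/-11 134:185/-12 133:186/-12 132:185/-11 131:184/-12 130:183/-11 129:183/-11 128:183/-11 127:182/-
[... 583 characters left out ...]
00:5 99:6 98:6 97:6 96:7 95:6 94:8 93:8 92:7 91:6 90:5 89:5 88:6 87:6 86:6
lever y,z range [-0.016  0.013  0.164] [-0.005  0.041  0.217] 39Traceback (most recent call last):
  File "s.py", line 11, in <module>
    B,_=prof(n,im,.0165,zr-d); B=(B-B.mean(0)).ravel(); best.append(A@B/np.sqrt(A@A*(B@B)))
        ~~~~^^^^^^^^^^^^^^^^^
  File "h.py", line 25, in prof
    uv=np.array([proj(n,(*(AX+r*h),zz)) for zz in z],np.float32)
                 ~~~~^^^^^^^^^^^^^^^^^^
  File "h.py", line 11, in proj
    c=calibration(name);T=np.array(c['pose']); q=T[:3,:3].T@(np.array(p)-T[:3,3]); return c['cx']+c['fx']*q[0]/-q[2], c['cy']-c['fy']*q[1]/-q[2]
ValueError: time passes only in moves, steps and waits
```

```bash
cat > f.py <<'E'
import re;s=open('h.py').read()
s=s.replace("def pts(","import functools\n_cal=calibration\n@functools.lru_cache\ndef _fix(n): return _cal(n)\ndef calibration(n): return _cal(n) if n=='wrist' else _fix(n)\ndef pts(",1)
open('h.py','w').write(s)
E
python3 f.py; python3 s.py 5 6; python3 -c "
from h import *
o=get_obs();print(o['t'],o['tool_pos'],o['opening'],o['contact_force'])"
```

```text
scene 5 down mm 26.00000000000002 corr 0.893 [np.float64(0.815), np.float64(0.856), np.float64(0.893), np.float64(0.827), np.float64(0.636)]
scene 6 down mm 27.25000000000002 corr 0.816 [np.float64(0.62), np.float64(0.765), np.float64(0.816), np.float64(0.741), np.float64(0.608)]
side 5 down mm 26.75000000000002 corr 0.945 [np.float64(0.85), np.float64(0.92), np.float64(0.945), np.float64(0.882), np.float64(0.717)]
side 6 down mm 25.750000000000018 corr 0.978 [np.float64(0.87), np.float64(0.949), np.float64(0.978), np.float64(0.933), np.float64(0.8)]
13.9167 [0.63172726 0.24231668 0.36053903] 0.06094265715876403 [-0.50783255 -4.59625825  2.79076007]
```

```bash
cat > v.py <<'E'
from h import *
import sys
z=np.arange(.118,.084,-.0005)
for n in['scene','side']:
    T=np.array(calibration(n)['pose']); h=np.linalg.norm(T[:2,3]-AX); off=.005*(T[2,3]-.1)/h*1000
    for k in sys.argv[1:]:
        im=cv2.imread(f'pics/{n}{k}.png'); b,_=prof(n,im,.0115,z); b=b.astype(float)
        f=(b[:,0]-b[:,2])/b.sum(1)*3; lo=f[z<.09].mean(); 
        w=np.clip(f-lo,0,None); w[w<.04]=0
        if k=='3': s3=w.sum(); cen=(w*z).sum()/w.sum()
        vis=8*w.sum()/s3
        print(n,k,'band centre',round(cen*1000,2),'visible mm',round(vis,2),'=> rim above mark mm',round(vis-4+off,2),'(off',round(off,2),')')
E
python3 v.py 3 5 6
```

```text
scene 3 band centre 100.22 visible mm 8.0 => rim above mark mm 7.7 (off 3.7 )
scene 5 band centre 100.22 visible mm 6.44 => rim above mark mm 6.14 (off 3.7 )
scene 6 band centre 100.22 visible mm 1.52 => rim above mark mm 1.22 (off 3.7 )
side 3 band centre 98.87 visible mm 8.0 => rim above mark mm 10.17 (off 6.17 )
side 5 band centre 98.87 visible mm 3.31 => rim above mark mm 5.47 (off 6.17 )
side 6 band centre 98.87 visible mm 0.0 => rim above mark mm 2.17 (off 6.17 )
```

The slide is about 26 mm and the rim is at the mark within about 0.5 mm by both views. Half-squeeze now, giving way towards -y and rising slightly to offset the pads' forward swing; then re-measure before fully shutting.

>>> arm_command(
  plan=[
    [[0,-0.1,-0.03,0,0,0],[0,-0.2,-0.07,0,0,0],[0,-0.3,-0.1,0,0,0],[0,-0.4,-0.15,0,0,0],[0,-0.4,-0.15,0,0,0],[0,-0.4,-0.15,0,0,0]],
  ],
  gripper=-0.25,
  force=30,
)

```text
t: 14.42
tool_pos: [0.6305, 0.2387, 0.3622]
tool_rot: [0.492, 3.102, -0.001]
contact_force: [0.8, -4.3, 3.1]
opening: 0.0537
grip_force: 12.6
```

```bash
python3 m.py 7 | grep -v grey; python3 v.py 3 5 6 7 | grep -v ' [36] '
```

```text
14.4167 [0.6305 0.2387 0.3622] 0.053683369135743966 12.584928721189499 [ 0.8 -4.3  3.1]
scene band r11.5 b-r 136:-19 135:-20 134:-20 133:-20 132:-19 131:-17 130:-17 129:-18 128:-18 127:-17 126:-17 125:-18 124:-18 123:-19 122:-18 121:-18 120:-18 119:-18 118:-19 117:-19 116:-19 115:-20 114:-19 113:-19 112:-19 111:-20 110:-21 109:-17 108:-13 107:-10 106:-8 105:-6 104:-6 103:-7 102:-7 101:-7 100:-7 99:0 98:18 97:35 96:27 95:10 94:-5 93:-6 92:-7 91:-8 90:-6 89:-5 88:-5 87:-5 86:-5
lever y,z range [-0.016 -0.051  0.164] [0.015 0.033 0.514] 70
side band r11.5 b-r 136:-12 135:-12 134:-12 133:-13 132:-13 131:-12 130:-11 129:-11 128:-11 127:-11 126:-11 125:-11 124:-11 123:-11 122:-11 121:-12 120:-12 119:-12 118:-12 117:-12 116:-12 115:-12 114:-11 113:-12 112:-12 111:-12 110:-12 109:-12 108:-11 107:-9 106:-7 105:-5 104:-4 103:-3 102:0 101:1 100:4 99:6 98:8 97:8 96:9 95:7 94:7 93:5 92:6 91:6 90:7 89:7 88:7 87:6 86:6
lever y,z range [-0.015  0.013  0.161] [0.008 0.033 0.217] 47
scene 5 band centre 100.22 visible mm 6.44 => rim above mark mm 6.14 (off 3.7 )
scene 7 band centre 100.22 visible mm 1.31 => rim above mark mm 1.02 (off 3.7 )
side 5 band centre 98.87 visible mm 3.31 => rim above mark mm 5.47 (off 6.17 )
side 7 band centre 98.87 visible mm 0.0 => rim above mark mm 2.17 (off 6.17 )
```

The lever moved in and the leg held its height. Now the full squeeze.

>>> arm_command(
  plan=[
    [[0,-0.1,-0.03,0,0,0],[0,-0.2,-0.06,0,0,0],[0,-0.3,-0.09,0,0,0],[0,-0.4,-0.12,0,0,0],[0,-0.42,-0.12,0,0,0],[0,-0.42,-0.12,0,0,0],[0,-0.42,-0.12,0,0,0],[0,-0.42,-0.12,0,0,0]],
  ],
  gripper=0.1,
  force=60,
)

```text
t: 15.18
tool_pos: [0.629, 0.2337, 0.3626]
tool_rot: [-0.493, -3.102, 0.006]
contact_force: [-0.7, -10.0, 3.3]
opening: 0.0415
grip_force: 60.7
```

```bash
python3 m.py 8 | grep -v grey; python3 v.py 3 5 6 7 8 | grep -v ' [35] '
```

```text
15.1833 [0.629  0.2337 0.3626] 0.041549507369922724 60.670300126075745 [ -0.7 -10.    3.3]
scene band r11.5 b-r 136:-20 135:-19 134:-18 133:-18 132:-18 131:-19 130:-20 129:-20 128:-21 127:-20 126:-19 125:-18 124:-18 123:-19 122:-19 121:-19 120:-19 119:-19 118:-19 117:-20 116:-19 115:-20 114:-20 113:-19 112:-19 111:-19 110:-19 109:-20 108:-22 107:-21 106:-12 105:-6 104:-3 103:-4 102:-4 101:-4 100:-3 99:0 98:8 97:15 96:11 95:2 94:-5 93:-6 92:-7 91:-6 90:-6 89:-7 88:-6 87:-6 86:-5
lever y,z range [-0.007 -0.026  0.162] [0.019 0.038 0.408] 75
side band r11.5 b-r 136:-12 135:-12 134:-12 133:-11 132:-11 131:-13 130:-13 129:-13 128:-14 127:-15 126:-14 125:-14 124:-13 123:-13 122:-12 121:-11 120:-11 119:-11 118:-12 117:-12 116:-12 115:-12 114:-12 113:-12 112:-11 111:-12 110:-12 109:-12 108:-13 107:-12 106:-11 105:-9 104:-7 103:-4 102:-2 101:0 100:3 99:5 98:5 97:4 96:4 95:5 94:6 93:8 92:7 91:6 90:5 89:6 88:6 87:6 86:6
lever y,z range [-0.016  0.011  0.162] [0.008 0.027 0.216] 83
scene 6 band centre 100.22 visible mm 1.52 => rim above mark mm 1.22 (off 3.7 )
scene 7 band centre 100.22 visible mm 1.31 => rim above mark mm 1.02 (off 3.7 )
scene 8 band centre 100.22 visible mm 0.59 => rim above mark mm 0.29 (off 3.7 )
side 6 band centre 98.87 visible mm 0.0 => rim above mark mm 2.17 (off 6.17 )
side 7 band centre 98.87 visible mm 0.0 => rim above mark mm 2.17 (off 6.17 )
side 8 band centre 98.87 visible mm 0.0 => rim above mark mm 2.17 (off 6.17 )
```

Run:
```python
import cv2,numpy as np
a=cv2.imread('pics/scene8.png')[200:350,350:500];b=cv2.imread('pics/side8.png')[260:410,240:390]
cv2.imwrite('pics/c8.png',np.hstack([cv2.resize(x,(400,400),interpolation=2) for x in(a,b)]))
```

```text
(no output)
```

View pics/c8.png

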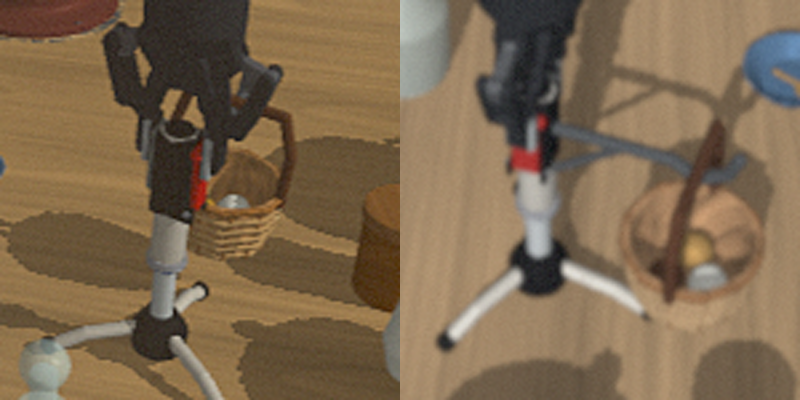

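The lever is upright and shut (left crop (200,180)). The rim covers the upper half of the band near (165,265), and the basket hangs clear of the foot. A short hold to check it is steady, then hand in.

>>> arm_command(
  plan=[
    [[0,0,0,0,0,0],[0,0,0,0,0,0],[0,0,0,0,0,0],[0,0,0,0,0,0]],
  ],
)

```text
t: 15.62
tool_pos: [0.629, 0.2337, 0.3626]
tool_rot: [-0.493, -3.102, 0.006]
contact_force: [-1.4, -9.0, 2.8]
opening: 0.0419
grip_force: 60.7
```

```bash
python3 -c "
from h import *
o=get_obs();print(o['t'],o['tool_pos'],o['opening'],o['grip_force'],o['contact_force'])
print(finish_job())"
```

```text
15.6167 [0.62903582 0.23373146 0.36262325] 0.04193638134198779 60.67550539970398 [-1.42774341 -9.03396509  2.82125724]
the job is handed in; nothing more can be done
None
```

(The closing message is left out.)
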